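# Free the ratchet, press the saddle down and lock it

## Task

Clamp the black pipe saddle that sits in the blue ratchet press: press the red pad fully down to swing the pawl out of the teeth, push the raised yellow arm by its cross bar all the way down to its stop, then press the green pad fully down so that the pawl locks the arm there. Just press and push, lift nothing, and leave the saddle in its nest and the other things on the bench where they are.

Things in the scene. Friction and masses are not known exactly. Their poses are not given: they have to be found in the camera images.
- press_pivot (a point): Blue steel hold-down press bolted to the bench (it does not move; base plate 335 x 110 x 12 mm, overall about 370 mm long and 192 mm high). This point is the centre of the arm's hinge, 95 mm above the bench, on the press's mid-plane. Its x axis is level and points from the press's rear (red pad) to its front (cross bar); its y axis is the hinge line; z is up.
- cross_bar (a point): Centre of the black round cross bar at the free end of the yellow press arm: 22 mm diameter, 100 mm long, lying along the press's y axis, 190 mm from the hinge axis. It moves on an arc with the arm: raised about 225 mm above the bench at the start, 95 mm above the bench when the arm is fully down (its top then at 106 mm). The arm's rubber foot, 60 mm behind the bar, then just reaches the saddle. The point's x axis runs along the arm, outward.
- press_arm (a joint): Angle of the press arm in rad: 0 = fully down, level, on its stop; about 0.75 = raised, as it starts. The hinge is stiff: once the pawl is out it takes 3 to 6 N at the bar to push it down, and it stays wherever it is left. While the pawl is in the teeth (pitch 0.25 rad) the arm can only move about 0.06 rad either way.
- pawl (a joint): Angle of the rocker pawl in rad: 0 = in, its nose between the wheel's teeth (as it starts, within 0.02); 0.30 = fully out, on its stop; clear of the teeth above 0.13. It rocks about a pin 65 mm behind the arm's hinge and 162 mm above the bench, and stays wherever it is left. When the arm is fully down the nose stands over a gap of the wheel.
- red_pad (a point): Centre of the top face of the red square pad (36 x 36 mm) on the tail of the pawl, 130 mm behind the arm's hinge and 192 mm above the bench while the pawl is in. Pressed down (about 3 to 4 N, about 19 mm to its stop) it rocks the pawl out of the teeth.
- green_pad (a point): Centre of the top face of the green square pad (30 x 30 mm) over the nose of the pawl, 10 mm behind the arm's hinge and 192 mm above the bench while the pawl is in, about 16 mm higher when the pawl is out. Pressed down (about 4 N) until it stops, it rocks the pawl into the teeth.
- saddle: Loose black plastic half pipe saddle (44 x 98 mm, 50 mm high, with a round boss on top), sitting between four low corner stops on the press's base plate, under the arm's foot, 130 mm in front of the hinge. Origin at the centre of its underside.
- spare_saddle: A second such black saddle, loose on the bench beside the press. Origin at the centre of its underside.
- gasket: Loose yellow ring, 64 mm across, 12 mm high, on the bench beside the press. Origin at the centre of its underside.
- coupling: Loose black pipe coupling standing on end, 56 mm across, 55 mm high, on the bench beside the press. Origin at the centre of its underside.
- tape_roll: Loose amber roll of packing tape lying flat, 100 mm across, 48 mm high. Origin at the centre of its underside.
- mug: Loose blue mug, 80 mm across, 95 mm high. Origin at the centre of its underside.
- screwdriver: Loose screwdriver with orange handle lying on the bench. Origin at the middle of its underside.
There are look-alikes about, which are no part of the job. Leave any brown or white look-alike of the saddle alone.

How it is judged:
By the outcome, as a careful person would: the job done as asked, in the order asked, and still so for the second after the job is handed in, with the robot touching nothing.
It also fails if it takes over 51 s, if anything falls off the work surface, if the arm or the gripper's body presses on something with over 40 N, if the wrist force passes 120 N, or if a joint passes its speed limit or range.

## Robot

A 6-joint arm with a two-finger parallel gripper is mounted at the origin on the work surface. World frame = base frame: x ahead of the robot, y to its left, z up, the work surface at z = 0. Lengths are in mm, angles in rad, forces in N, time in s.
With the tool pointing down it reaches from about 300 to 775 mm from the base axis. Payload 14.6 kg.
Tool frame: the origin (TCP) lies midway between the tips of the shut fingers; the grasp point (between the pads) lies 19 mm behind it; z points along the fingers, y is the direction in which the jaws open and shut (so a half turn about z gives the same grasp; the last joint's range is limited). The gripper opens to 85 mm and grips with 20 to 120 N. Pads are 22 mm wide; open, the fingers measure 114 mm over their backs; the gripper's body (76 mm by 85 mm) begins 54 mm behind the grasp point. The pads swing forward as they close: fully open they stand 13 mm farther back than shut.
Start: joints at [1.076, 0.3, 1.521, -0, 1.321, -0.067], TCP at [228.175, 500.426, 231.281] pointing down, gripper open.
Joint ranges: [-3.03, 3.03], [-0.79, 2.21], [0.23, 2.52], [-1.04, 4.18], [0, 3.07], [-2.55, 2.55]. Speed limits (rad/s): [2.22, 2.22, 2.57, 3.14, 3.14, 3.14].

## Interface

Orientations are given as a unit quaternion [w, x, y, z].
In Python, from workcell import readout, optics, arm gives the robot as it stands.
- The arm moves only by the tool jog_arm, never from a script. Its argument "plan" is a list that holds one entry, the list of rows, each a list of 5 numbers: the opening, from -1 (shut) to 1 (fully open), so that 0 is half open, then the shift along the tool's x, y, z in cm, then the turn about the tool's z in degrees. A call has exactly 5 rows; each row shifts and turns the pose as measured when the row begins, along the tool's axes as they then stand; what a row does not reach is not made up. A row lasts 1/8 s, in which the tool goes at most 62.5 mm and 10.7 degrees, less where a joint would pass 70% of its speed; a pose out of reach is approached as far as the arm can. A call with a gripper value outside its range is refused whole. The fingers move at their own pace and stop on an object; "squeeze" is the grip in N (left out, the last holds). Time passes only in rows, so rows that do not move let the fingers close, or fill a call up. It gives the time, the measured TCP pose, the force and the opening at its end, in the units of the state.
- readout.get_obs(): the state, without advancing time (a new reading comes with each control period).
- optics.camera(name): name is "scene" or "top" or "wrist"; returns a dict with "color" (420x560x3 uint8, blue, green, red), "K" (3x3 intrinsics, pixels), "rvec" (rotation vector, rad) and "tvec" (3), from world to camera coordinates, as OpenCV has them. Camera axes: x right, y down, z forward; pixel columns grow to the right and rows downward; lengths in mm; the calibration is good to about 2 mm. A picture is of the moment at which its call begins. There is no depth.
- arm.close_job(): hands the job in, once; it reports no verdict.
The state is a dict: "clock": time; "qpos": joint angles; "joint_velocities": joint speeds; "effort": joint torques, N m; "tcp_pos": TCP position; "eef_rot": TCP orientation; "ft_force": force on the tool from outside, world axes, zero at the start; "wrist_torque": the same for the moment, N m; "gripper_width": finger opening in mm.
Only numpy, scipy, OpenCV 4.12 (cv2) and the standard library are available. Lean on these libraries where they do the work, as an engineer would, in place of code of your own. Each camera call takes 0.05 s, during which the arm holds its last target. There are 200 camera calls.

## Working session

There is one attempt and no reset: what is moved stays moved. The work goes in short steps, Python scripts to look and compute and a tool call to move; the robot and the scene stay as the last step left them, time stands still between calls to the robot, and variables do not carry over. Pictures are saved under pics/ and viewed, about 8 in all and at most 12, crops included, and the job is handed in when it is done.

Besides the shell and the picture viewer there is one more tool, called by a JSON object that holds its "name" and its "arguments". jog_arm: Moves the arm, as the interface text tells. Its arguments: {"type":"object","properties":{"plan":{"type":"array","items":{"type":"array","items":{"type":"array","items":{"type":"number"}}}},"squeeze":{"type":"number"}},"required":["plan"]}

```bash
mkdir -p pics; ls; cat > h.py <<'E'
import numpy as np, cv2
from workcell import readout, optics, arm
def shot(n,f=None):
    c=optics.camera(n)
    if f: cv2.imwrite('pics/'+f,c['color'])
    return c
def ray(c,uv,z):
    R=cv2.Rodrigues(np.array(c['rvec'],float))[0];t=np.array(c['tvec'],float).ravel()
    d=R.T@np.linalg.inv(c['K'])@np.array([uv[0],uv[1],1.]);o=-R.T@t
    return o+d*(z-o[2])/d[2]
def proj(c,P):
    return cv2.projectPoints(np.array(P,float).reshape(-1,3),np.array(c['rvec'],float),np.array(c['tvec'],float),np.array(c['K'],float),None)[0].reshape(-1,2)
E
python3 - <<'E'
from h import *
a=shot('scene');b=shot('top')
cv2.imwrite('pics/a.png',a['color']);cv2.imwrite('pics/b.png',b['color'])
import pickle;pickle.dump((a,b),open('ab.pkl','wb'))
print(readout.get_obs())
for c in(a,b):
    R=cv2.Rodrigues(np.array(c['rvec'],float))[0];print(-R.T@np.array(c['tvec']).ravel())
E
```

```text
pics
{'clock': 0.1, 'qpos': array([ 1.07637831e+00,  3.00437158e-01,  1.52151454e+00, -6.13990603e-06,
        1.32065096e+00, -6.66302679e-02]), 'joint_velocities': array([ 0.00034873, -0.00319835,  0.00060346, -0.00018085,  0.00084815,
       -0.0010796 ]), 'effort': array([-5.09526017e-04, -5.44382536e+01, -3.62368047e+01, -8.57390182e-05,
        3.06972710e-03,  3.38611972e-05]), 'tcp_pos': array([228.09859807, 500.25599933, 230.76806787]), 'eef_rot': array([-1.36957530e-04,  2.12265869e-01,  9.77211822e-01, -4.86087783e-04]), 'ft_force': array([ 0.37495387, -0.38518994,  0.35402714]), 'wrist_torque': array([0.05227165, 0.01090915, 0.03272559]), 'gripper_width': 85.50496100237929}
[1182.82277521 -461.38369433  735.85285332]
[ 396.1624634   -23.84391475 1359.20915921]
```

View pics/a.png

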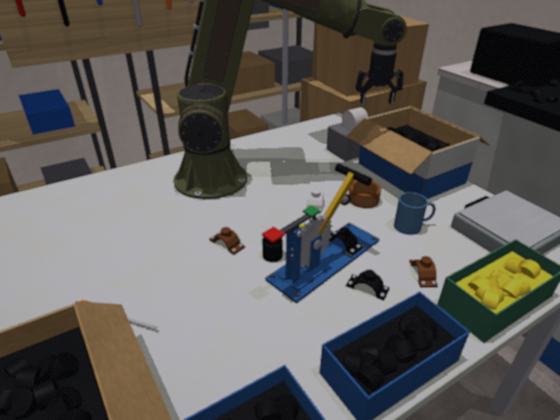

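View pics/b.png

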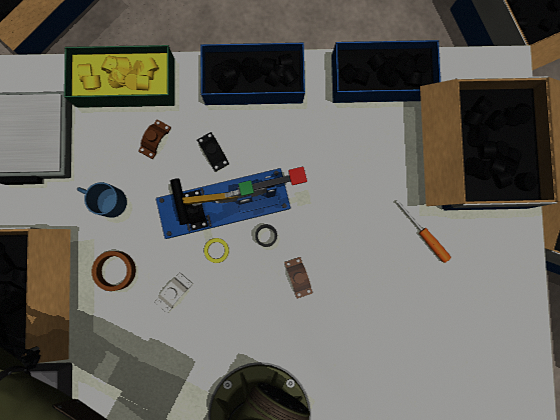

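The scene and top views each show one press: red pad at top (297,175), green pad at (246,188), cross bar at (176,200). What could be confused:
- **Saddles:** the nested black one is at about (190,212) in top and the spare at (213,150). Brown ones are at (155,138) and (298,277), and a white one at (174,292).
- **Yellow:** the gasket ring is at (216,250) and the arm at about (205,198).

I choose the pads and bar on the blue press.

```bash
python3 - <<'E'
from h import *
import pickle
a,b=pickle.load(open('ab.pkl','rb'))
def cen(c,lo,hi,box):
    h=cv2.cvtColor(c['color'],cv2.COLOR_BGR2HSV);m=cv2.inRange(h,lo,hi);x0,y0,x1,y1=box
    k=np.zeros_like(m);k[y0:y1,x0:x1]=m[y0:y1,x0:x1]
    n,l,s,ce=cv2.connectedComponentsWithStats(k);i=1+np.argmax(s[1:,4]);return ce[i],s[i]
r,s=cen(b,(0,170,120),(8,255,255),(270,150,330,200));g,s2=cen(b,(45,100,50),(80,255,255),(225,170,270,205))
print(r,s,g,s2)
R=ray(b,r,192);G=ray(b,g,192);print('R',R,'G',G,np.linalg.norm(R-G))
r2,_=cen(a,(0,170,120),(8,255,255),(255,220,290,245));g2,_=cen(a,(45,100,50),(80,255,255),(295,200,330,220))
print(r2,g2,ray(a,r2,190),ray(a,g2,190))
# bar
v=cv2.cvtColor(b['color'],cv2.COLOR_BGR2GRAY)
m=cv2.inRange(v[170:235,160:195],0,40);n,l,s,ce=cv2.connectedComponentsWithStats(m)
for i in range(1,n):
    if s[i,4]>40: print(s[i],ce[i]+[160,170])
x=(G-R)/np.linalg.norm(G-R);P=G+10*x;P[2]=95;print('x',x,'yaw',np.degrees(np.arctan2(x[1],x[0])),'P',P)
bar=P+x*190*np.cos(.75);bar[2]=225;print('bar',bar,proj(b,bar),proj(a,bar))
im=cv2.resize(b['color'][120:280,130:330],None,fx=4,fy=4,interpolation=2)[:600]
cv2.imwrite('pics/c.png',im)
E
```

```text
[297.21929825 175.37719298] [289 167  18  18 228] [245.57738095 187.7202381 ] [238 181  16  15 168]
R [576.40814312 -99.57234915 192.        ] G [550.73749529  17.45216185 192.        ] 119.80700453253097
[272.91875 233.875  ] [311.08823529 210.91176471] [ 579.10742658 -100.82852959  190.        ] [551.66472274  16.89691455 190.        ]
[ 10   9  25  54 736] [182.41168478 205.0638587 ]
x [-0.21426667  0.9767752   0.        ] yaw 102.37250797210675 P [548.5948286   27.21991387  95.        ]
bar [518.80728659 163.01206692 225.        ] [[178.52030756 201.63483999]] [[353.08220652 174.62967153]]
```

View pics/c.png

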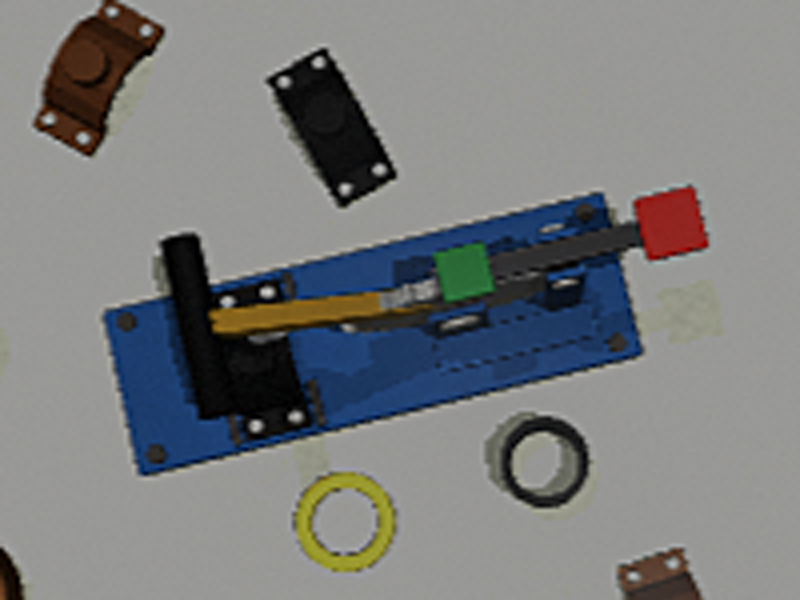

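The close crop confirms the choice: a red pad on the tail, a green pad over the nose, and a black bar at crop (195,327), which is full-image (179,202) and matches the prediction. First I shut the gripper, raise it, and align the jaw direction with the press.

{"name": "jog_arm", "arguments": {"plan": [[[-1, 0, 0, -1.5, -7.4], [-1, 0, 0, -1.5, -7.4], [-1, 0, 0, -1.5, -7.4], [-1, 0, 0, -1.5, -7.4], [-1, 0, 0, -1.5, -7.4]]], "squeeze": 40}}

```text
clock: 0.72
tcp_pos: [227.7, 499.6, 305.0]
eef_rot: [-0.002, -0.119, 0.993, -0.003]
ft_force: [0.1, 1.2, 0.5]
gripper_width: -0.0
```

{"name": "jog_arm", "arguments": {"plan": [[[-1, -1.65, -5.55, 0, 0], [-1, -1.65, -5.55, 0, 0], [-1, -1.65, -5.55, 0, 0], [-1, -1.65, -5.55, 0, 0], [-1, -1.65, -5.55, 0, 0]]]}}

```text
clock: 1.35
tcp_pos: [375.8, 244.7, 305.3]
eef_rot: [-0.003, -0.123, 0.992, -0.003]
ft_force: [1.5, 0.7, 1.1]
gripper_width: -0.2
```

{"name": "jog_arm", "arguments": {"plan": [[[-1, -1.6, -5.5, 0, 0], [-1, -1.6, -5.5, 0, 0], [-1, -1.6, -5.5, 0, 0], [-1, -1.6, -5.5, 0, 0], [-1, -1.6, -5.5, 0, 0]]]}}

```text
clock: 1.98
tcp_pos: [523.2, -11.8, 305.9]
eef_rot: [-0.003, -0.123, 0.992, -0.003]
ft_force: [0.8, 0.4, 0.7]
gripper_width: -0.1
```

{"name": "jog_arm", "arguments": {"plan": [[[-1, -1.1, -3.5, 0, 0], [-1, -1.0, -3.3, 0, 0], [-1, -1.0, -3.2, 2, 0], [-1, 0, 0, 3, 0], [-1, 0, 0, 2, 0]]]}}

```text
clock: 2.6
tcp_pos: [579.4, -109.3, 232.7]
eef_rot: [-0.004, -0.12, 0.993, -0.003]
ft_force: [0.7, 0.3, 1.0]
gripper_width: -0.0
```

```bash
python3 - <<'E'
from h import *
a=shot('scene');b=shot('top')
im=np.hstack([cv2.resize(a['color'][130:310,220:400],(540,540)),np.zeros((540,1,3),np.uint8)])
print(readout.get_obs()['tcp_pos'])
cv2.imwrite('pics/d.png',im)
E
```

```text
[ 578.87781861 -108.98354397  231.94010673]
```

View pics/d.png

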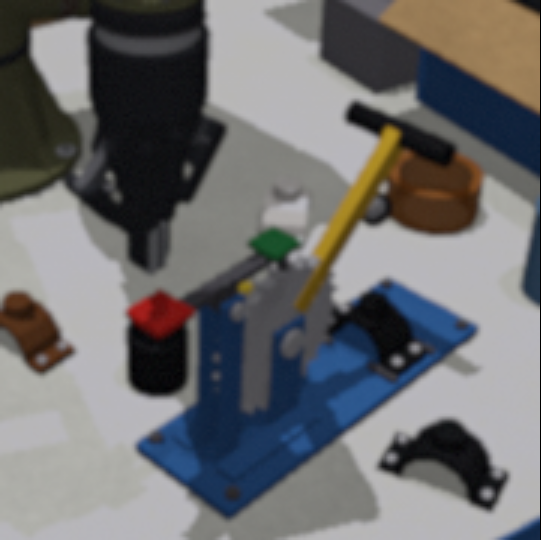

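The fingers stand over the red pad (d.png, around (155,300)) about 8 mm too far to the rear, so I correct that and descend.

{"name": "jog_arm", "arguments": {"plan": [[[-1, 0, 0.8, 1.5, 0], [-1, 0, 0, 1.5, 0], [-1, 0, 0, 1.0, 0], [-1, 0, 0, 0.6, 0], [-1, 0, 0, 0.4, 0]]]}}

```text
clock: 3.32
tcp_pos: [577.6, -101.9, 182.1]
eef_rot: [-0.002, -0.12, 0.993, -0.004]
ft_force: [-0.6, -5.0, 5.3]
gripper_width: 0.1
```

{"name": "jog_arm", "arguments": {"plan": [[[-1, 0, 0, 0.4, 0], [-1, 0, 0, 0.4, 0], [-1, 0, 0, 0.3, 0], [-1, 0, 0, 0.3, 0], [-1, 0, 0, 0.3, 0]]]}}

```text
clock: 3.95
tcp_pos: [578.9, -104.4, 172.5]
eef_rot: [0.001, -0.12, 0.993, -0.007]
ft_force: [-18.3, 2.7, 31.5]
gripper_width: -0.1
```

The force rises to 31 N at z = 172.5 (192 minus 19), so the pad is on its stop. I retreat and check.

{"name": "jog_arm", "arguments": {"plan": [[[-1, 0, 0, -0.5, 0], [-1, 0, 0, -2, 0], [-1, 0, 0, -3, 0], [-1, 0, 0, -3, 0], [-1, 0, 0, -3, 0]]]}}

```text
clock: 4.58
tcp_pos: [577.8, -101.7, 288.7]
eef_rot: [-0.0, -0.12, 0.993, -0.006]
ft_force: [-0.3, 0.3, 0.3]
gripper_width: 0.1
```

```bash
python3 - <<'E'
from h import *
a=shot('scene')
print(readout.get_obs()['ft_force'])
cv2.imwrite('pics/e.png',cv2.resize(a['color'][150:310,220:380],(560,560),interpolation=2))
def cen(c,lo,hi,box):
    h=cv2.cvtColor(c['color'],cv2.COLOR_BGR2HSV);m=cv2.inRange(h,lo,hi);x0,y0,x1,y1=box
    k=np.zeros_like(m);k[y0:y1,x0:x1]=m[y0:y1,x0:x1]
    n,l,s,ce=cv2.connectedComponentsWithStats(k);i=1+np.argmax(s[1:,4]);return ce[i]
print(cen(a,(0,170,120),(8,255,255),(255,220,290,260)),cen(a,(45,100,50),(80,255,255),(295,190,330,220)), proj(a,[[577,-100,192],[577,-100,173],[551,17,192],[551,17,208]]))
E
```

```text
[ 0.87786587 -0.79543641  4.30493745]
[270.87437186 241.69849246] [308.15929204 207.61061947] [[272.73400004 232.47445837]
 [272.78282835 239.53655533]
 [310.99818386 210.03161731]
 [311.33673806 204.17083124]]
```

View pics/e.png

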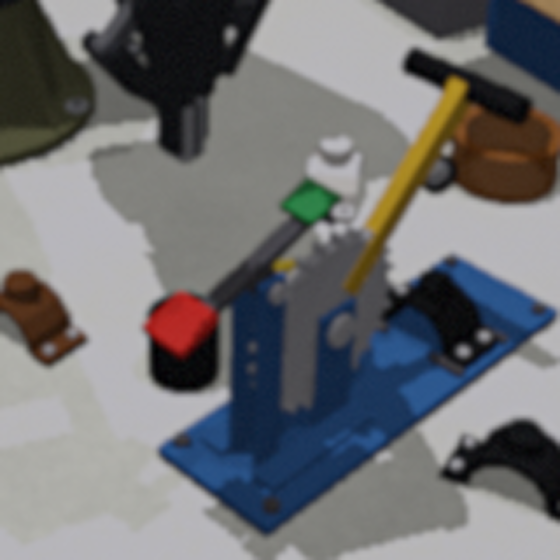

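The pawl is out: the red pad is down at e.png (180,322), the green pad is raised at (310,203), and the nose is clear of the wheel. Next I move over the cross bar.

{"name": "jog_arm", "arguments": {"plan": [[[-1, -0.1, 5.5, 0, 0], [-1, -0.1, 5.5, 0, 0], [-1, -0.1, 5.5, 0, 0], [-1, -0.1, 5.5, 0, 0], [-1, -0.1, 5.0, 0, 0]]]}}

```text
clock: 5.25
tcp_pos: [518.2, 167.1, 289.1]
eef_rot: [0.003, -0.118, 0.993, -0.006]
ft_force: [0.3, -0.6, 0.0]
gripper_width: -0.0
```

{"name": "jog_arm", "arguments": {"plan": [[[-1, 0, -0.2, 2, 0], [-1, 0, 0, 2, 0], [-1, 0, 0, 1, 0], [-1, 0, 0.5, 0.7, 0], [-1, 0, 0.5, 0.7, 0]]]}}

```text
clock: 5.88
tcp_pos: [515.8, 180.2, 225.5]
eef_rot: [0.005, -0.121, 0.993, -0.003]
ft_force: [-5.8, 3.8, 8.5]
gripper_width: 0.1
```

{"name": "jog_arm", "arguments": {"plan": [[[-1, 0, 0, 1.2, 0], [-1, 0, 0.3, 1.2, 0], [-1, 0, 0.6, 1.2, 0], [-1, 0, 0.5, 1.2, 0], [-1, 0, 0.4, 1.2, 0]]]}}

```text
clock: 6.5
tcp_pos: [510.3, 211.0, 175.0]
eef_rot: [0.01, -0.123, 0.992, 0.009]
ft_force: [-6.8, 7.4, 7.4]
gripper_width: 0.0
```

{"name": "jog_arm", "arguments": {"plan": [[[-1, 0, -0.5, 1.0, 0], [-1, 0, -0.4, 1.2, 0], [-1, 0, -0.2, 1.2, 0], [-1, 0, -0.1, 1.2, 0], [-1, 0, 0, 1.0, 0]]]}}

```text
clock: 7.12
tcp_pos: [515.1, 200.9, 116.9]
eef_rot: [0.011, -0.122, 0.992, 0.01]
ft_force: [-1.0, 2.2, 2.9]
gripper_width: 0.1
```

```bash
python3 - <<'E'
from h import *
a=shot('scene')
cv2.imwrite('pics/f.png',cv2.resize(a['color'][150:310,240:400],(560,560),interpolation=2))
o=readout.get_obs();print(o['tcp_pos'],o['ft_force'])
E
```

```text
[514.61121844 200.79496    115.58483042] [ 0.24972433 -0.03059181  0.09611203]
```

View pics/f.png

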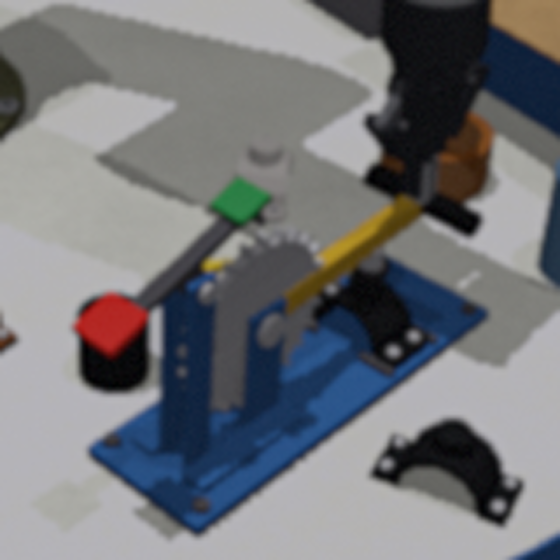

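```bash
python3 - <<'E'
from h import *
a=shot('scene')
P=np.array([548.6,27.2,95]);x=np.array([-.214,.977,0]);y=np.array([-.977,-.214,0]);z=np.array([0,0,1])
for th in np.arange(0,.5,.05):
    c=P+190*(np.cos(th)*x+np.sin(th)*z)
    p=proj(a,[c+50*y,c-50*y,c]); print(round(th,2),c.round(),((p-[240,150])*3.5).round().tolist())
o=readout.get_obs();print(o['tcp_pos'],((proj(a,o['tcp_pos'])-[240,150])*3.5))
b=shot('top');cv2.imwrite('pics/g.png',cv2.resize(b['color'][130:270,120:300],None,fx=4,fy=4,interpolation=2))
E
```

```text
0.0 [508. 213.  95.] [[368.0, 185.0], [473.0, 239.0], [419.0, 211.0]]
0.05 [508. 213. 104.] [[369.0, 175.0], [474.0, 229.0], [420.0, 201.0]]
0.1 [508. 212. 114.] [[369.0, 165.0], [476.0, 219.0], [421.0, 191.0]]
0.15 [508. 211. 123.] [[369.0, 156.0], [476.0, 209.0], [422.0, 182.0]]
0.2 [509. 209. 133.] [[369.0, 146.0], [477.0, 199.0], [422.0, 172.0]]
0.25 [509. 207. 142.] [[369.0, 137.0], [477.0, 190.0], [421.0, 163.0]]
0.3 [510. 205. 151.] [[368.0, 128.0], [477.0, 180.0], [421.0, 154.0]]
0.35 [510. 202. 160.] [[366.0, 119.0], [476.0, 172.0], [420.0, 145.0]]
0.4 [511. 198. 169.] [[364.0, 111.0], [475.0, 163.0], [418.0, 136.0]]
0.45 [512. 194. 178.] [[362.0, 103.0], [473.0, 155.0], [416.0, 128.0]]
[514.63390119 200.77046584 116.3254975 ] [[415.73482195 197.13957704]]
```

View pics/g.png

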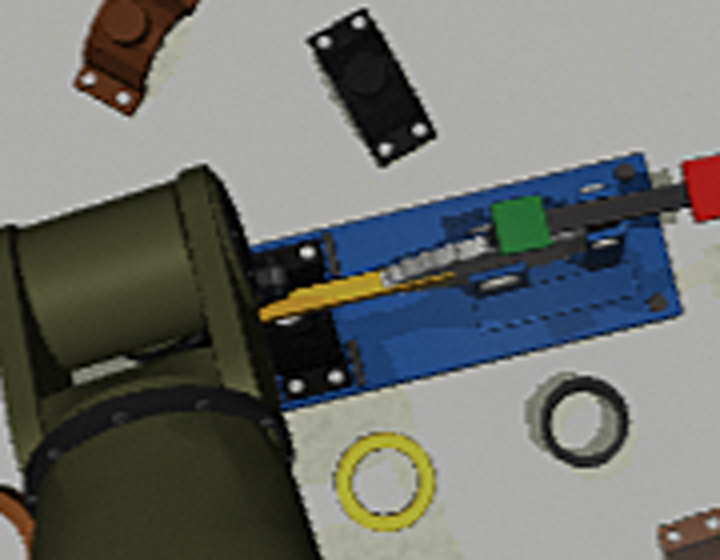

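The bar in f.png runs (375,178)–(470,218), giving an angle of about 0.06–0.08 rad, so the arm is nearly down with the tip on top but about 12 mm behind the bar centre. I recentre and press to the stop.

{"name": "jog_arm", "arguments": {"plan": [[[-1, 0, 0.6, -0.4, 0], [-1, 0, 0.6, 0, 0], [-1, 0, 0, 0.6, 0], [-1, 0, 0, 0.5, 0], [-1, 0, 0, 0.4, 0]]]}}

```text
clock: 7.9
tcp_pos: [512.1, 214.1, 106.7]
eef_rot: [0.011, -0.123, 0.992, 0.01]
ft_force: [-0.7, 1.2, 2.9]
gripper_width: 0.2
```

{"name": "jog_arm", "arguments": {"plan": [[[-1, 0, 0, 0.3, 0], [-1, 0, 0, 0.3, 0], [-1, 0, 0, 0.3, 0], [-1, 0, 0, 0.3, 0], [-1, 0, 0, 0.2, 0]]]}}

```text
clock: 8.52
tcp_pos: [512.4, 214.2, 105.8]
eef_rot: [0.013, -0.123, 0.992, 0.01]
ft_force: [-14.2, -2.9, 23.8]
gripper_width: -0.1
```

The bar is on its stop at z = 105.8 with 24 N. I lift off and go to the green pad.

{"name": "jog_arm", "arguments": {"plan": [[[-1, 0, 0, -0.5, 0], [-1, 0, 0, -3, 0], [-1, 0, 0, -4, 0], [-1, 0, 0, -4, 0], [-1, 0, 0, -4, 0]]]}}

```text
clock: 9.15
tcp_pos: [508.0, 209.2, 261.3]
eef_rot: [0.009, -0.123, 0.992, 0.009]
ft_force: [-0.2, -0.4, -0.1]
gripper_width: -0.1
```

{"name": "jog_arm", "arguments": {"plan": [[[-1, 0.1, -5.0, 0, 0], [-1, 0.1, -5.0, 0, 0], [-1, 0.1, -5.0, 0, 0], [-1, 0.1, -4.5, 0, 0], [-1, 0, -0.3, 1, 0]]]}}

```text
clock: 9.78
tcp_pos: [554.9, 10.4, 250.6]
eef_rot: [0.012, -0.123, 0.992, 0.009]
ft_force: [-0.1, 0.2, -0.6]
gripper_width: 0.1
```

```bash
python3 - <<'E'
from h import *
a=shot('scene')
cv2.imwrite('pics/i.png',cv2.resize(a['color'][150:310,240:400],(560,560),interpolation=2))
o=readout.get_obs();print(o['tcp_pos'],o['ft_force'])
E
```

```text
[554.20116297  11.42192216 248.66413464] [-0.94048206 -0.67987401 -1.30413981]
```

View pics/i.png

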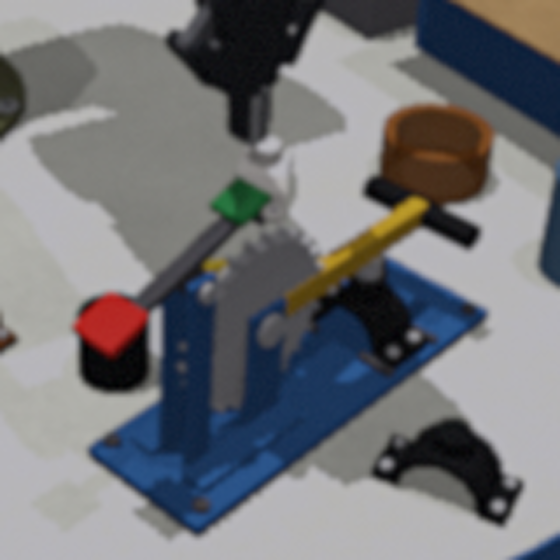

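The bar ends in i.png at about (372,187) and (473,237) match the 0 rad prediction of (368,185)–(473,239). The arm is down and the saddle is in its nest, so I press green.

{"name": "jog_arm", "arguments": {"plan": [[[-1, 0, 0, 1.5, 0], [-1, 0, 0, 1.5, 0], [-1, 0, 0, 1.0, 0], [-1, 0, 0.2, 0.5, 0], [-1, 0, 0.2, 0.4, 0]]]}}

```text
clock: 10.45
tcp_pos: [553.6, 20.2, 196.5]
eef_rot: [0.011, -0.126, 0.992, 0.01]
ft_force: [-2.6, -0.4, 2.9]
gripper_width: -0.2
```

{"name": "jog_arm", "arguments": {"plan": [[[-1, 0, 0, 0.3, 0], [-1, 0, 0, 0.3, 0], [-1, 0, 0, 0.3, 0], [-1, 0, 0, 0.3, 0], [-1, 0, 0, 0.3, 0]]]}}

```text
clock: 11.08
tcp_pos: [554.2, 21.5, 191.7]
eef_rot: [0.015, -0.127, 0.992, 0.009]
ft_force: [-18.8, -1.0, 32.3]
gripper_width: 0.1
```

The green pad stopped at z = 191.7 with 32 N, which is the "in" height of 192. I retreat and check.

{"name": "jog_arm", "arguments": {"plan": [[[-1, 0, 0, -0.5, 0], [-1, 0, 0, -2, 0], [-1, 0, 0, -4, 0], [-1, 0, 0, -4, 0], [-1, 0, 0, -4, 0]]]}}

```text
clock: 11.7
tcp_pos: [549.5, 18.7, 337.5]
eef_rot: [0.012, -0.127, 0.992, 0.009]
ft_force: [-0.3, -0.7, -0.1]
gripper_width: 0.2
```

```bash
python3 - <<'E'
from h import *
a=shot('scene')
cv2.imwrite('pics/j.png',cv2.resize(a['color'][150:310,240:400],(560,560),interpolation=2))
o=readout.get_obs();print(o['tcp_pos'],o['ft_force'])
h=cv2.cvtColor(a['color'],cv2.COLOR_BGR2HSV)
for lo,hi,(x0,y0,x1,y1) in [((0,170,120),(8,255,255),(255,215,290,260)),((45,100,50),(80,255,255),(295,190,330,220))]:
    m=cv2.moments(cv2.inRange(h,lo,hi)[y0:y1,x0:x1],True);print(m['m10']/m['m00']+x0,m['m01']/m['m00']+y0)
E
```

```text
[550.33732963  18.60110905 343.33254397] [0.70144542 0.24304842 6.44168449]
272.9811320754717 233.42138364779873
311.0181818181818 210.96363636363637
```

View pics/j.png

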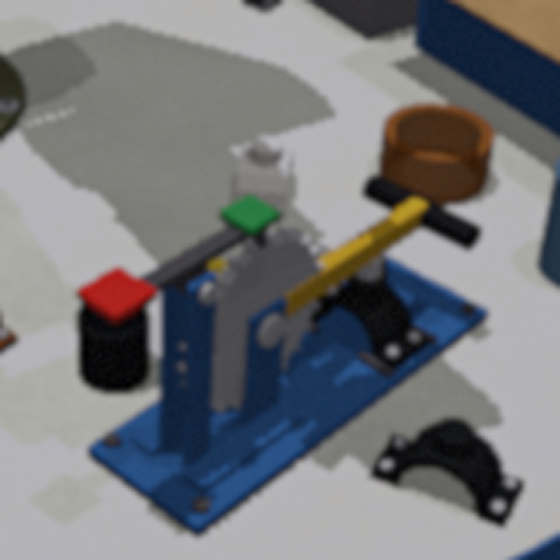

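The pads are back at their starting pixels (red 273.0,233.4; green 311.0,211.0), so the pawl is in. The arm is down and the saddle is in its nest. I hand in.

```bash
python3 -c "
from h import *
print(arm.close_job())"
```

```text
the job is handed in; nothing more can be done
None
```

The saddle is clamped and the job is handed in at about 11.7 s of the 51 s allowed. I pressed the red pad to its stop, pushed the cross bar down to its stop, then pressed the green pad to its stop, all with the fingers shut.

| Step | Tip height at stop (mm) | Expected (mm) | Force (N) |
|---|---|---|---|
| Red pad | 172.5 | about 173 | 31 |
| Cross bar | 105.8 | 106 | 24 |
| Green pad | 191.7 | 192 | 32 |

**Last picture:** it shows the arm level and both pads back at their starting pixels, so the pawl is in. The saddle is in its nest, the spare saddle has not moved, and the robot is clear of everything. I looked only at the press area at the end; nothing else was approached or touched.

**What went off plan:** the tip drifted about 10 mm along the bar while pushing and ended about 12 mm behind its centre. I recentred it before the final press. No final check failed.

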